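# Drift the instrument tray into line with its bracket

### The job

The instrument tray has stopped a little short of or past its lock, so the hole in its tongue is out of line with the hole in the bracket above it. Take the tapered steel drift from the wooden block, feel with its nose for where the two holes overlap, and press it down gently (about 2 kg, never over 3 kg) so that it pulls the tray into line, until its collar sits flat on the bracket; leave it standing there. Move the tray with the drift only, never with the gripper, and leave everything else where it is.

Things in the scene. Friction and masses are not known exactly. Their poses are not given: they have to be found in the camera images.
- drift_grip (a point): Tapered drift: one turned steel piece 108 mm long, 160 g, upright in either bore of the wooden block. This point: on its axis at mid-handle, 86 mm above the tip of its nose; z up along the axis. Round handle 20 mm diameter, 44 mm long, above a flat collar 28 mm diameter, 6 mm thick; told from the punch by this slim straight steel handle and collar.
- drift_collar (a point): On the drift's axis at the collar's underside, 58 mm above the tip, 28 mm below drift_grip. Below the collar: straight shank 16.5 mm diameter, 18 mm long; then a taper from 16.5 down to 5 mm over 24 mm; then a straight nose 5 mm diameter, 16 mm long, to the tip.
- bracket_hole (a point): Centre of the round 18 mm hole in the bracket's top ear (6 mm thick, steel, 56 mm square, clear above), at its upper face, 64 mm above the bench. z up; x is the line along which the tray slides (roughly away from the robot, towards the tray's box).
- tongue_top (a point): Fixed point 8 mm straight below bracket_hole, level with the upper face of the tray's tongue (8 mm thick), same axes. The tongue's own 18 mm hole starts 8.5 to 10.5 mm out of line along x, to +x or to -x: which is unknown. A nose let down on the middle lands on the tongue; about 5 mm off the middle it drops through both holes on the right side, and lands on the tongue on the wrong side.
- tray (a joint): Slide of the tray along the bracket's x (m, + away from the bracket), measured from where it stood at the start: it reads 0 at first whatever the misalignment. Grey instrument box 140 x 120 mm, top 87 mm above the bench, near side 68 mm beyond its tongue's hole; aluminium tongue 36 mm wide. Slides against about 4 N of friction, stays where left; stops 14 mm either way.
- block: Fixed wooden tool block 56 x 130 x 64 mm high; origin at the centre of its underside; two bores 20 mm diameter right through, at y = +35 and -35 mm; the drift stands in one, the punch in the other, each hanging on the block's upper face (drift handle from 70 to 114 mm above the bench).
- bracket: Steel bracket bolted to the bench; origin on the bench straight below bracket_hole, same axes. Its lower ear, 30 to 40 mm below bracket_hole, has a 18 mm hole in line with the top one; below that it is open to the bench. With the nose 5 mm off the middle, the taper meets the top ear's rim when the tip is about 21 mm below bracket_hole.
- punch: Plain straight punch with a thick waisted black plastic handle (28 mm diameter), 48 mm of it above the block; stays in its bore. Origin at its lower end.
- screwdriver: Screwdriver, about 170 mm long, lying on the bench. Leave it.
- wrench: Steel wrench, about 140 mm long, lying on the bench. Leave it.
- jar: Clear plastic jar, 44 mm diameter, 60 mm high; origin at its foot. Leave it.
- spool: Grey reel, 56 mm diameter, 41 mm high; origin at its foot. Leave it.
- dish: Grey parts dish, 80 x 100 x 25 mm; origin at its foot. Leave it.
- board: Green circuit board, 75 x 100 mm, parts up to 15 mm high; origin at its underside. Leave it.
- cup: Black cup, 72 mm diameter, 90 mm high; origin at its foot. Leave it.
Things that resemble listed ones, but are neither listed nor needed, are in the scene too. What is shaped like the part that bears drift_grip but pink is not meant. There is more than one size of the bracket; the job needs the larger.

How it is judged (in metres and radians):
On the way, in this order (a step that is already met when the one before it is completed fails the run):
1. the drift is lifted out of the block in the gripper (height (world z) of drift_collar above 0.085 m and contact force between the fingers and drift above 0.5 N), for 0.1 s.
2. the held drift's nose has passed through the bracket's hole and into the tongue's hole (horizontal distance between drift_collar and bracket_hole below 0.008 m and z of drift_collar in the frame of bracket_hole below 0.044 m and contact force between the fingers and drift above 0.5 N), for 0.1 s.
At the end, for the whole second after the job is handed in: The drift stands upright (within 0.06 rad) in the bracket's hole (axis within 3 mm), shank through the tongue so that the tray is in line, collar on the bracket's top face (within 2 mm), at rest and released (z of drift_collar in the frame of bracket_hole between -0.003 and 0.002 m and horizontal distance between drift_collar and bracket_hole below 0.003 m and angle between drift_collar's own z axis and vertical below 0.06 rad and linear speed of drift below 0.02 m/s and contact force between the fingers and drift below 0.05 N); the robot touches nothing.
It fails at once if the drift is forced against the bracket with more than 30 N (contact force between drift and bracket above 30 N).
It fails at once if the drift is forced against the tray or its tongue with more than 30 N (contact force between drift and tray above 30 N).
It fails at once if the gripper or arm pushes the tray (contact force between any of the fingers, the arm and tray above 2 N).
It fails at once if another thing on the bench is moved by more than 20 mm (distance of any of screwdriver, wrench, jar, spool, dish, board, cup, punch from where it was at the start of the episode above 0.02 m).
It also fails if it takes over 51 s, if anything falls off the work surface, if the arm or the gripper's body presses on something with over 40 N, if the wrist force passes 120 N, or if a joint passes its speed limit or range.

### The arm

A 6-joint arm with a two-finger parallel gripper is mounted at the origin on the work surface. World frame = base frame: x ahead of the robot, y to its left, z up, the work surface at z = 0. Lengths are in mm, angles in rad, forces in N, time in s.
With the tool pointing down it reaches from about 350 to 950 mm from the base axis. Payload 17.4 kg.
Tool frame: the origin (TCP) lies midway between the tips of the shut fingers; the grasp point (between the pads) lies 19 mm behind it; z points along the fingers, y is the direction in which the jaws open and shut (so a half turn about z gives the same grasp; the last joint's range is limited). The gripper opens to 93 mm and grips with 3 to 60 N. Pads are 15 mm wide; open, the fingers measure 128 mm over their backs; the gripper's body (75 mm by 188 mm) begins 65 mm behind the grasp point.
Start: joints at [-1.139, 0.116, 1.442, -0, 1.584, -0.038], TCP at [305.57, -601.88, 218.646] pointing down, gripper open.
Joint ranges: [-2.83, 2.83], [-0.83, 2.19], [0.07, 2.5], [-1.14, 4.28], [0.01, 3], [-2.97, 2.97]. Speed limits (rad/s): [1.89, 1.89, 2.22, 3.14, 3.14, 3.14].

### API

Orientations are given as a unit quaternion [x, y, z, w].
In Python, from plant import env gives the robot as it stands.
- The arm moves only by the tool step_arm, never from a script. Its argument "commands" is a list that holds one entry, the list of rows, each a list of 5 numbers: the shift along the world's x, y, z in mm, then the turn about the world's z in rad, then the closure, from 0 (fully open) to 1 (shut). In form: [[[dx, dy, dz, spin, claw], ...]]. A call has 1 to 20 rows; each row is the pose to reach, as a shift and turn from the pose commanded when the call began; what a row does not reach only later rows make up. A row lasts 1/8 s, in which the tool goes at most 62.5 mm and 10.7 degrees, less where a joint would pass 70% of its speed; a pose out of reach is approached as far as the arm can. A call with a gripper value outside its range is refused whole. The fingers move at their own pace and stop on an object; "squeeze" is the grip in N (left out, the last holds). Time passes only in rows, so rows that repeat a pose let the fingers close. It gives the time, the measured TCP pose, the force and the opening at its end, in the units of the state.
- env.observe(): the state, without advancing time (a new reading comes with each control period).
- env.get_image(name): name is "scene" or "top"; returns the picture (400x640x3 uint8, red, green, blue); there is no depth.
- env.camera_params(name): a dict with "K" (3x3 intrinsics, pixels), "dist" ([k1, k2, p1, p2, k3] as OpenCV has them; the pictures are not rectified), "R" (3x3) and "t" (3): a world point X has camera coordinates R X + t. Camera axes: x right, y down, z forward; pixel columns grow to the right and rows downward; lengths in mm; the calibration is good to about 2 mm. A picture is of the moment at which its call begins. camera_params takes no time and is no camera call.
- env.finish_job(): hands the job in, once; it reports no verdict.
The state is a dict: "t": time; "qpos": joint angles; "dq": joint speeds; "effort": joint torques, N m; "tcp_pos": TCP position; "tcp_rot": TCP orientation; "force": force on the tool from outside, world axes, zero at the start; "wrist_torque": the same for the moment, N m; "finger_gap": finger opening in mm.
Only numpy, scipy, OpenCV 4.12 (cv2) and the standard library are available. Lean on these libraries where they do the work, as an engineer would, in place of code of your own. Each camera call takes 0.05 s, during which the arm holds its last target.

## Working session

There is one attempt and no reset: what is moved stays moved. The work goes in short steps, Python scripts to look and compute and a tool call to move; the robot and the scene stay as the last step left them, time stands still between calls to the robot, and variables do not carry over. Pictures are saved under pics/ and viewed, and the job is handed in when it is done.

Besides the shell and the picture viewer there is one more tool, called after ">>>" as name(argument=value, ...), one argument or row to a line, values as JSON. step_arm: Moves the arm, as the interface text tells. Its arguments: {"type":"object","properties":{"commands":{"type":"array","items":{"type":"array","items":{"type":"array","items":{"type":"number"}}}},"squeeze":{"type":"number"}},"required":["commands"]}

```bash
ls; mkdir -p pics
python3 - <<'E'
from plant import env
import cv2
for n in("scene","top"):
    im=env.get_image(n); cv2.imwrite(f"pics/{n}0.png",im[:,:,::-1])
    p=env.camera_params(n); print(n,p)
print(env.observe())
E
```

```text
pics
scene {'K': array([[471.01455989,   0.        , 318.46975756],
       [  0.        , 471.01455989, 201.76217673],
       [  0.        ,   0.        ,   1.        ]]), 'dist': array([-0.07448346,  0.        ,  0.        ,  0.        ,  0.        ]), 'R': array([[ 0.60769787,  0.79395065,  0.01859208],
       [ 0.54219656, -0.39766958, -0.74019038],
       [-0.58028113,  0.45989267, -0.67214027]]), 't': array([-336.64838404, -221.64624072, 1567.81096655])}
top {'K': array([[425.55194447,   0.        , 325.41604482],
       [  0.        , 425.55194447, 192.55099516],
       [  0.        ,   0.        ,   1.        ]]), 'dist': array([-0.00673299,  0.        ,  0.        ,  0.        ,  0.        ]), 'R': array([[ 0.00646116, -0.99971144, -0.02313648],
       [-0.98224984, -0.00200742, -0.18756657],
       [ 0.187466  ,  0.02393771, -0.98197937]]), 't': array([9.45568231e-01, 5.57323734e+02, 1.06500773e+03])}
{'t': 0.1, 'qpos': array([-1.13881210e+00,  1.16460794e-01,  1.44221032e+00,  9.16580292e-06,
        1.58399756e+00, -3.77923558e-02]), 'dq': array([-0.00214068, -0.00021464, -0.00095632, -0.0002672 ,  0.00161451,
       -0.00077705]), 'effort': array([ 3.29563947e-03, -7.22895741e+01, -6.23864865e+01,  7.82626541e-02,
        2.27135658e-02, -5.38103143e-05]), 'tcp_pos': array([ 305.48504153, -601.70847147,  217.95628503]), 'tcp_rot': array([ 9.72540192e-01,  2.32734367e-01, -1.00860219e-04, -5.28489491e-04]), 'force': array([0.05212282, 0.39859764, 0.53142521]), 'wrist_torque': array([ 0.08550009, -0.00766551,  0.05332481]), 'finger_gap': 93.32028175634395}
```

View pics/scene0.png

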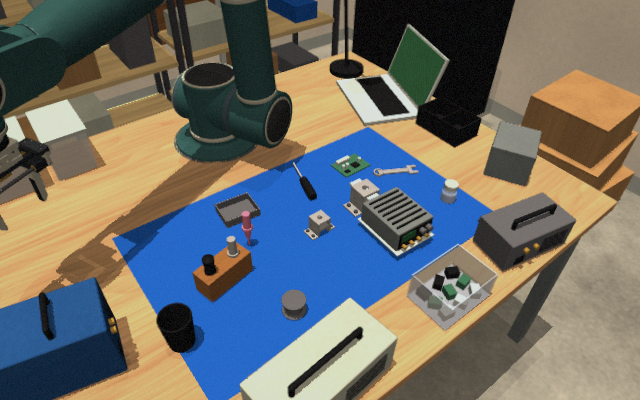

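View pics/top0.png

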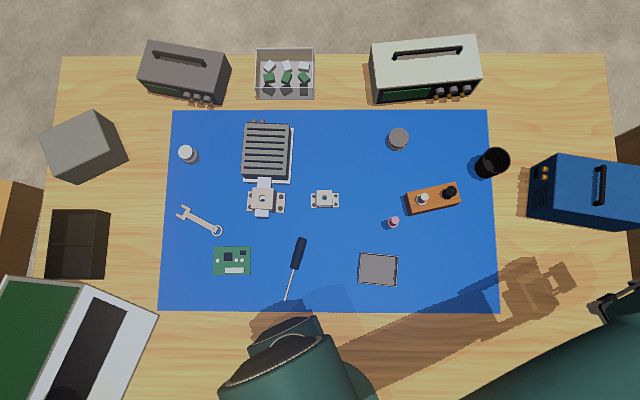

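The drift is the steel handle in the block, at top (422,198) and scene (232,243). It could be mistaken for the black-handled punch at top (449,191) or the pink decoy at top (393,222). The large bracket is at top (264,198), with its tray above it, and the smaller decoy bracket is at (324,199). Next I'll make close crops.

Run:
```python
import cv2,numpy as np
a=cv2.imread("pics/top0.png");b=cv2.imread("pics/scene0.png")
def c(im,x,y,w,h,s):return cv2.resize(im[y:y+h,x:x+w],None,fx=s,fy=s,interpolation=cv2.INTER_CUBIC)
# each crop 60x45 ->x6.6
A=np.hstack([c(a,400,175,66,50,6),c(a,235,170,66,50,6)])
B=np.hstack([c(b,190,228,66,50,6),c(b,335,172,66,50,6)])
o=np.vstack([A,B])
cv2.imwrite("pics/crop0.png",o);print(o.shape)
```

```text
(600, 792, 3)
```

View pics/crop0.png

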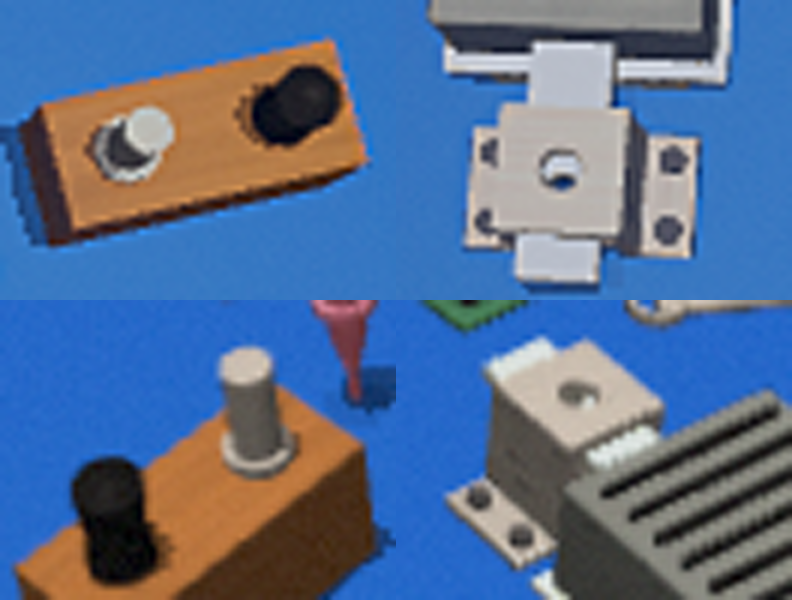

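The crops confirm both choices: a slim steel handle with a flat collar, and the larger bracket with the tray's tongue through it. In the hole, the bright tongue shows on the +x side and it is dark on the −x side, so the overlap is probably at −x. I'll measure at a larger scale.

Run:
```python
import cv2,numpy as np
a=cv2.imread("pics/top0.png");b=cv2.imread("pics/scene0.png")
def c(im,x,y,w,h,s):
    o=cv2.resize(im[y:y+h,x:x+w],None,fx=s,fy=s,interpolation=cv2.INTER_CUBIC)
    for i in range(0,w,5): cv2.line(o,(i*s,0),(i*s,6 if i%10 else 14),(0,255,255),1)
    for i in range(0,h,5): cv2.line(o,(0,i*s),(6 if i%10 else 14,i*s),(0,255,255),1)
    return o
o=np.vstack([np.hstack([c(a,410,180,33,25,12),c(a,245,183,33,25,12)]),np.hstack([c(b,213,230,33,25,12),c(b,347,176,33,25,12)])])
cv2.imwrite("pics/crop1.png",o)
```

```text
(no output)
```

View pics/crop1.png

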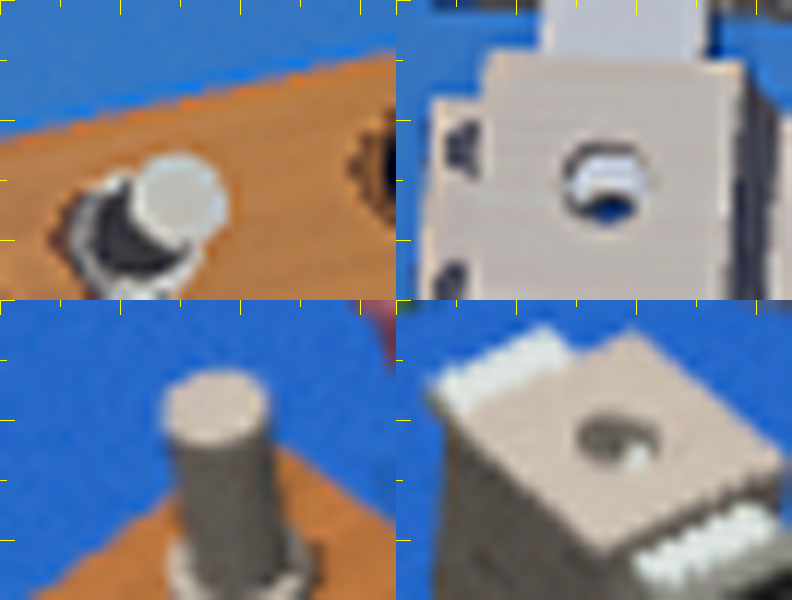

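```bash
cat > h.py <<'E'
import numpy as np,cv2
from plant import env
P={n:env.camera_params(n) for n in("scene","top")}
def ray(n,px):
    p=P[n];u=cv2.undistortPoints(np.array([[px]],float),p["K"],p["dist"])[0,0]
    R,t=p["R"],p["t"];d=R.T@np.array([u[0],u[1],1]);return -R.T@t,d/np.linalg.norm(d)
def tri(a,b):
    (o1,d1),(o2,d2)=ray("top",a),ray("scene",b)
    s=np.linalg.lstsq(np.c_[d1,-d2],o2-o1,rcond=None)[0]
    A,B=o1+s[0]*d1,o2+s[1]*d2;return (A+B)/2,np.linalg.norm(A-B)
def atz(n,px,z):
    o,d=ray(n,px);return o+d*(z-o[2])/d[2]
def proj(n,X):
    p=P[n];return cv2.projectPoints(np.array([X],float),cv2.Rodrigues(p["R"])[0],p["t"],p["K"],p["dist"])[0][0,0]
E
python3 - <<'E'
from h import *
np.set_printoptions(precision=1,suppress=True)
print("drift",tri((424.46,195.96),(230.5,238.5)), atz("top",(424.46,195.96),114),atz("scene",(230.5,238.5),114))
print("hole",tri((261.9,197.7),(364.96,187.2)), atz("top",(261.9,197.7),64),atz("scene",(364.96,187.2),64))
f=lambda X,Y:(X,Y)
c=[(500,103),(632,108),(624,236),(496,232)]
w=[atz("top",(235+(x-396+.5)/6-.5,170+(y+.5)/6-.5),64) for x,y in c];print("ear top",w,np.mean(w,0))
c=[(440,398),(632,328),(787,458),(603,555)]
w=[atz("scene",(347+(x-396+.5)/12-.5,176+(y-300+.5)/12-.5),64) for x,y in c];print("ear sc",w,np.mean(w,0))
# block top corners from crop0
c=[(40,105),(332,41),(367,160),(75,230)]
w=[atz("top",(400+(x+.5)/6-.5,175+(y+.5)/6-.5),64) for x,y in c];print("block",w,np.mean(w,0))
print([ (np.linalg.norm(w[i]-w[i-1])) for i in range(4)])
# where dark crescent: ray through hole centre at depth
for px in [(604,215),(604,165),(604,192)]:
    q=(245+(px[0]-396+.5)/12-.5,183+(px[1]+.5)/12-.5)
    print(px,atz("top",q,64),atz("top",q,56))
E
```

```text
drift (array([ 538. , -242.7,  112. ]), np.float64(0.14924239914050497)) [ 537.6 -242.3  114. ] [ 539.8 -243.3  114. ]
hole (array([541.7, 168.8,  60.6]), np.float64(0.3908818539519201)) [541.2 168.4  64. ] [544.4 165.7  64. ]
ear top [array([570.2, 195.6,  64. ]), array([568.1, 137.8,  64. ]), array([511.8, 139.6,  64. ]), array([513.3, 195.1,  64. ])] [540.9 167.   64. ]
ear sc [array([509.2, 142.7,  64. ]), array([516.3, 195.4,  64. ]), array([572. , 192.8,  64. ]), array([572.1, 136.9,  64. ])] [542.4 166.9  64. ]
block [array([ 556.8, -206.3,   64. ]), array([ 585.3, -333. ,   64. ]), array([ 533.1, -345.3,   64. ]), array([ 502.4, -219.6,   64. ])] [ 544.4 -276.1   64. ]
[np.float64(55.991168684184736), np.float64(129.8497617779944), np.float64(53.607058583684314), np.float64(129.34563688084572)]
(604, 215) [533.9 168.2  64. ] [535.3 169.6  56. ]
(604, 165) [544.9 168.6  64. ] [546.4 170.   56. ]
(604, 192) [539.  168.3  64. ] [540.4 169.8  56. ]
```

Triangulated positions:
- **Drift axis:** about (538, −242.5), top at z ≈ 112–114. The block-corner fit gives (537, −242).
- **Bracket hole:** about (542, 167.5), z ≈ 61–64. The ear measures 56 mm, so it is the large one.

I'll approach above the drift with the jaws along x and half open.

>>> step_arm(
  commands=[
    [[60,90,0,0.18,0.4],[110,170,0,0.36,0.4],[160,250,0,0.54,0.4],[200,310,0,0.72,0.4],[232,359,-10,0.9,0.4],[232,359,-30,1.1,0.4],[232,359,-50,1.1,0.4],[232,359,-70,1.1,0.4],[232,359,-80,1.1,0.4],[232,359,-80,1.1,0.4]],
  ],
  squeeze=40,
)

```text
t: 1.35
tcp_pos: [537.0, -243.8, 138.4]
tcp_rot: [0.708, 0.706, -0.0, -0.0]
force: [-0.5, -0.5, 0.2]
finger_gap: 55.9
```

Run:
```python
from h import *
a=env.get_image("top")[:,:,::-1];b=env.get_image("scene")[:,:,::-1]
print(env.observe()["tcp_pos"])
def c(im,x,y,w,h,s):return cv2.resize(np.ascontiguousarray(im[y:y+h,x:x+w]),None,fx=s,fy=s,interpolation=cv2.INTER_CUBIC)
cv2.imwrite("pics/app.png",np.hstack([c(a,370,140,100,120,4),c(b,180,180,100,120,4)]))
```

```text
[ 537.42059395 -244.00002542  139.59537155]
```

View pics/app.png

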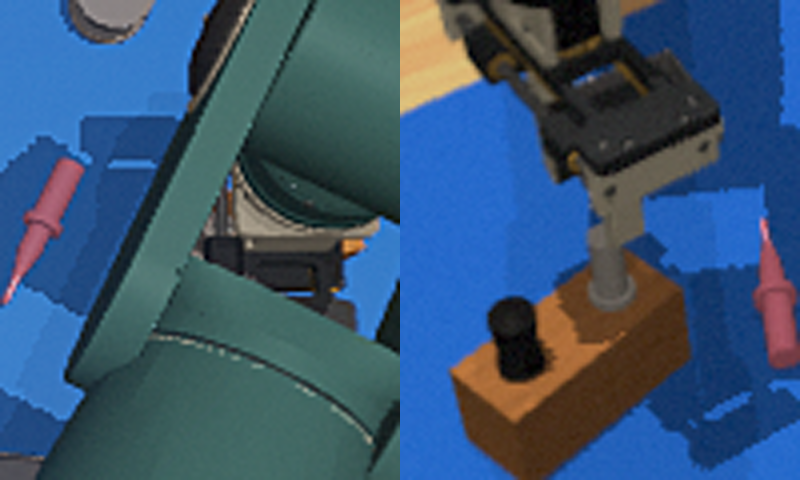

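In the scene crop the jaws are centred over the steel handle, at about (610,240). The pink decoy, which stood on its nose, has tipped over by itself. It isn't listed or in the way. Descending and gripping.

>>> step_arm(
  commands=[
    [[0,1,-20,0,0.4],[0,1,-40,0,0.4],[0,1,-55,0,0.4],[0,1,-62,0,0.4],[0,1,-62,0,0.4],[0,1,-62,0,0.9],[0,1,-62,0,0.9],[0,1,-62,0,0.9],[0,1,-62,0,0.9],[0,1,-62,0,0.9],[0,1,-62,0,0.9]],
  ],
  squeeze=40,
)

```text
t: 2.82
tcp_pos: [537.6, -241.9, 76.8]
tcp_rot: [0.707, 0.707, 0.0, 0.0]
force: [-0.9, -0.1, 2.2]
finger_gap: 19.8
```

Gripped, with the gap at 19.8 mm against the 20 mm handle. Lifting.

>>> step_arm(
  commands=[
    [[0,0,15,0,0.9],[0,0,30,0,0.9],[0,0,50,0,0.9],[0,0,75,0,0.9],[0,0,100,0,0.9],[0,0,110,0,0.9],[0,0,110,0,0.9],[0,0,110,0,0.9]],
  ],
)

```text
t: 3.82
tcp_pos: [537.3, -241.7, 185.7]
tcp_rot: [0.707, 0.707, -0.0, -0.001]
force: [-0.3, 0.2, -1.0]
finger_gap: 19.4
```

Run:
```python
from h import *
b=env.get_image("scene")[:,:,::-1]
o=env.observe();print(o["tcp_pos"],o["force"],o["finger_gap"],proj("scene",o["tcp_pos"]))
cv2.imwrite("pics/lift.png",cv2.resize(np.ascontiguousarray(b[150:280,160:300]),None,fx=4,fy=4,interpolation=cv2.INTER_CUBIC))
```

```text
[ 537.26545165 -241.71895662  185.58535758] [-0.47141894  1.01828605 -2.13579019] 19.327822007914367 [227.03010623 214.84309114]
```

View pics/lift.png

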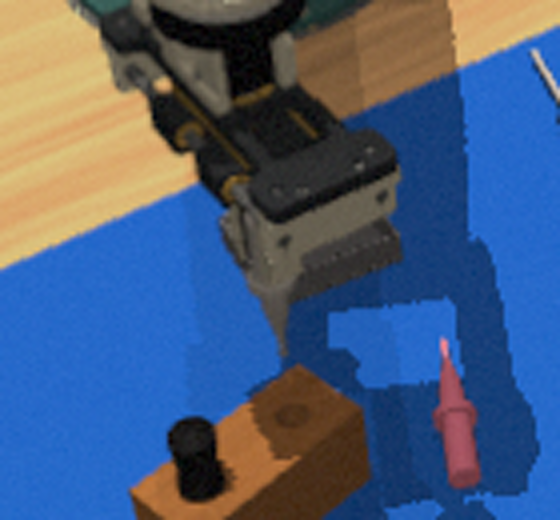

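Step 1 is done: the drift hangs straight and its tip is clear. Moving above the −x side of the bracket hole.

>>> step_arm(
  commands=[
    [[0,50,0,0,0.9],[0,100,0,0,0.9],[0,150,0,0,0.9],[0,200,0,0,0.9],[0,250,0,0,0.9],[0,300,0,0,0.9],[0,350,0,0,0.9],[0,390,0,0,0.9],[0,410,0,0,0.9],[0,410,-20,0,0.9],[0,410,-35,0,0.9],[0,410,-35,0,0.9],[0,410,-35,0,0.9],[0,410,-35,0,0.9]],
  ],
)

```text
t: 5.62
tcp_pos: [537.9, 167.8, 152.3]
tcp_rot: [0.708, 0.707, 0.0, 0.0]
force: [-0.2, -0.9, -1.7]
finger_gap: 19.2
```

Run:
```python
from h import *
a=env.get_image("top")[:,:,::-1];b=env.get_image("scene")[:,:,::-1]
o=env.observe();print(o["tcp_pos"],o["force"],o["wrist_torque"],o["finger_gap"])
T=o["tcp_pos"]
for dz in(0,-12.8,-70.8):print(dz,proj("scene",T+[0,0,dz]),proj("top",T+[0,0,dz]))
def c(im,x,y,w,h,s):return cv2.resize(np.ascontiguousarray(im[y:y+h,x:x+w]),None,fx=s,fy=s,interpolation=cv2.INTER_CUBIC)
cv2.imwrite("pics/br.png",np.hstack([c(a,235,160,50,60,8),c(b,340,145,50,60,8)]))
```

```text
[537.7718799  168.00571095 152.14817259] [-0.42215964 -1.45658415 -2.19772345] [-0.06317944 -0.12285495 -0.02055229] 18.92792770892684
0 [366.76621622 159.91455594] [255.76089555 192.64365098]
-12.8 [366.34629729 163.79635323] [256.73007764 193.63139306]
-70.8 [364.50764662 180.74425671] [260.84177044 197.82171275]
```

View pics/br.png

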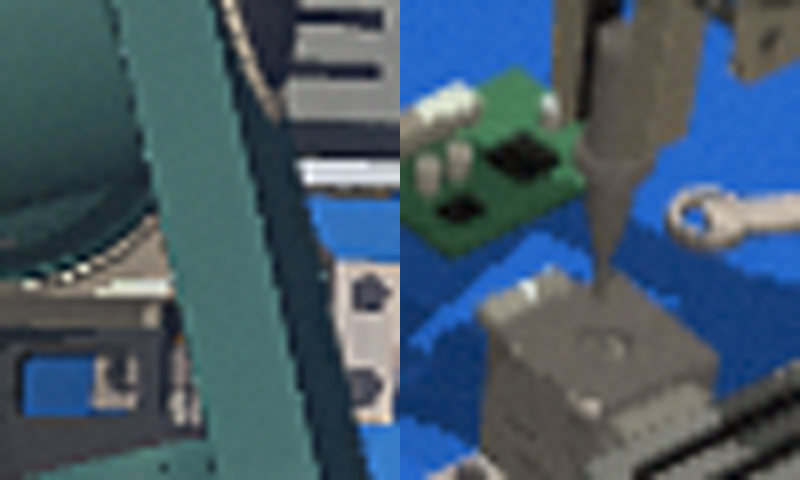

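The tip, at scene (364.7,182), projects where expected, about 4 mm to the −x side of the hole at (365.2,187.5). I'll shift 1 mm in −x and feel downwards in small steps.

>>> step_arm(
  commands=[
    [[-1,-0.3,0,0,0.9],[-1,-0.3,-8,0,0.9],[-1,-0.3,-15,0,0.9],[-1,-0.3,-17,0,0.9],[-1,-0.3,-18,0,0.9],[-1,-0.3,-19,0,0.9],[-1,-0.3,-19,0,0.9]],
  ],
)

```text
t: 6.6
tcp_pos: [536.6, 167.8, 132.7]
tcp_rot: [0.707, 0.707, 0.0, 0.0]
force: [0.3, -0.7, -1.6]
finger_gap: 19.2
```

>>> step_arm(
  commands=[
    [[0,0,-1,0,0.9],[0,0,-2,0,0.9],[0,0,-3,0,0.9],[0,0,-4,0,0.9],[0,0,-4,0,0.9]],
  ],
)

```text
t: 7.22
tcp_pos: [536.5, 167.8, 128.6]
tcp_rot: [0.707, 0.707, -0.0, -0.0]
force: [0.7, -1.1, -1.6]
finger_gap: 19.8
```

>>> step_arm(
  commands=[
    [[0,0,-1,0,0.9],[0,0,-2,0,0.9],[0,0,-3,0,0.9],[0,0,-3,0,0.9]],
  ],
)

```text
t: 7.72
tcp_pos: [536.5, 167.8, 125.5]
tcp_rot: [0.707, 0.707, -0.0, -0.0]
force: [-0.8, 0.3, -1.3]
finger_gap: 19.3
```

>>> step_arm(
  commands=[
    [[0,0,-1,0,0.9],[0,0,-2,0,0.9],[0,0,-3,0,0.9],[0,0,-3,0,0.9]],
  ],
)

```text
t: 8.22
tcp_pos: [536.5, 167.8, 122.5]
tcp_rot: [0.707, 0.707, -0.0, -0.0]
force: [0.4, 1.0, -2.1]
finger_gap: 19.4
```

>>> step_arm(
  commands=[
    [[0,0,-1,0,0.9],[0,0,-2,0,0.9],[0,0,-3,0,0.9],[0,0,-4,0,0.9],[0,0,-4,0,0.9]],
  ],
)

```text
t: 8.85
tcp_pos: [536.5, 167.8, 118.5]
tcp_rot: [0.707, 0.707, -0.0, -0.0]
force: [-0.9, -0.0, -2.3]
finger_gap: 19.4
```

The nose is through both holes with no contact: the tip is at about z 48, well below the tongue top at 56, so −x was the right side. Now I'll work down along the taper and bring the axis towards the bracket centre as I go, watching the forces.

>>> step_arm(
  commands=[
    [[0.5,0,-1,0,0.9],[0.5,0,-2,0,0.9],[0.8,0,-3,0,0.9],[1,0,-4,0,0.9],[1,0,-4,0,0.9]],
  ],
)

```text
t: 9.48
tcp_pos: [537.5, 167.8, 114.6]
tcp_rot: [0.707, 0.707, -0.0, -0.0]
force: [0.1, 1.2, -1.4]
finger_gap: 19.0
```

>>> step_arm(
  commands=[
    [[0.2,0,-1,0,0.9],[0.4,0,-2,0,0.9],[0.6,0,-3,0,0.9],[0.8,0,-4,0,0.9],[0.8,0,-4,0,0.9]],
  ],
)

```text
t: 10.1
tcp_pos: [538.3, 167.8, 110.6]
tcp_rot: [0.707, 0.707, -0.0, -0.0]
force: [0.6, -0.0, -0.9]
finger_gap: 19.7
```

>>> step_arm(
  commands=[
    [[0.2,0,-1,0,0.9],[0.4,0,-2,0,0.9],[0.6,0,-3,0,0.9],[0.6,0,-3,0,0.9]],
  ],
)

```text
t: 10.6
tcp_pos: [538.8, 167.9, 107.6]
tcp_rot: [0.707, 0.707, -0.0, -0.0]
force: [-3.8, 1.1, 1.5]
finger_gap: 19.4
```

>>> step_arm(
  commands=[
    [[0.2,0,-1,0,0.9],[0.4,0,-2,0,0.9],[0.6,0,-3,0,0.9],[0.6,0,-3,0,0.9]],
  ],
)

```text
t: 11.1
tcp_pos: [539.5, 167.8, 104.5]
tcp_rot: [0.707, 0.707, -0.0, -0.0]
force: [-3.4, 1.4, 1.9]
finger_gap: 19.4
```

The x force is steady at about −3.6 N, which matches the tray's friction, so the tray is being pulled along.

>>> step_arm(
  commands=[
    [[0.2,0,-1,0,0.9],[0.4,0,-2,0,0.9],[0.7,0,-3,0,0.9],[0.7,0,-3,0,0.9]],
  ],
)

```text
t: 11.6
tcp_pos: [540.2, 167.8, 101.4]
tcp_rot: [0.707, 0.707, -0.0, -0.0]
force: [-3.2, 0.9, 2.0]
finger_gap: 19.4
```

>>> step_arm(
  commands=[
    [[0.3,0,-1,0,0.9],[0.5,0,-2,0,0.9],[0.5,0,-2,0,0.9]],
  ],
)

```text
t: 11.98
tcp_pos: [540.7, 167.8, 99.4]
tcp_rot: [0.707, 0.707, -0.0, -0.0]
force: [-3.7, 1.5, 1.4]
finger_gap: 19.1
```

>>> step_arm(
  commands=[
    [[0.2,0,-1,0,0.9],[0.5,0,-2,0,0.9],[0.5,0,-2,0,0.9]],
  ],
)

```text
t: 12.35
tcp_pos: [541.3, 167.8, 97.5]
tcp_rot: [0.707, 0.707, -0.0, -0.0]
force: [-3.5, 1.9, 1.7]
finger_gap: 19.4
```

>>> step_arm(
  commands=[
    [[0.2,0,-1,0,0.9],[0.3,0,-1.5,0,0.9],[0.3,0,-1.5,0,0.9]],
  ],
)

```text
t: 12.72
tcp_pos: [541.6, 167.8, 96.1]
tcp_rot: [0.707, 0.707, -0.0, -0.0]
force: [-3.2, 2.3, 3.6]
finger_gap: 19.2
```

The y force has grown to +2.3 N, so the ear rim is nudging the drift towards +y. I'll yield that way.

>>> step_arm(
  commands=[
    [[0,0.5,0,0,0.9],[0,0.6,0,0,0.9],[0.2,0.6,-0.8,0,0.9],[0.2,0.6,-0.8,0,0.9]],
  ],
)

```text
t: 13.22
tcp_pos: [541.7, 168.4, 95.2]
tcp_rot: [0.707, 0.707, -0.0, -0.0]
force: [-3.5, 0.1, 2.3]
finger_gap: 19.3
```

>>> step_arm(
  commands=[
    [[0,0,-0.7,0,0.9],[0,0,-1.4,0,0.9],[0,0,-1.4,0,0.9]],
  ],
)

```text
t: 13.6
tcp_pos: [541.8, 168.5, 93.9]
tcp_rot: [0.707, 0.707, 0.0, -0.0]
force: [-2.8, 1.2, 1.9]
finger_gap: 19.9
```

>>> step_arm(
  commands=[
    [[0,0,-0.7,0,0.9],[0,0,-1.4,0,0.9],[0,0,-1.4,0,0.9]],
  ],
)

```text
t: 13.98
tcp_pos: [541.7, 168.4, 92.4]
tcp_rot: [0.707, 0.707, -0.0, -0.0]
force: [-4.2, 1.2, 2.4]
finger_gap: 19.6
```

The shank is entering the ear freely. Continuing down.

>>> step_arm(
  commands=[
    [[0,0.2,-0.7,0,0.9],[0,0.2,-1.4,0,0.9],[0,0.2,-2,0,0.9],[0,0.2,-2,0,0.9]],
  ],
)

```text
t: 14.48
tcp_pos: [541.8, 168.6, 90.5]
tcp_rot: [0.707, 0.707, -0.0, -0.0]
force: [-3.5, 1.2, 2.3]
finger_gap: 19.4
```

>>> step_arm(
  commands=[
    [[0,0,-0.7,0,0.9],[0,0,-1.4,0,0.9],[0,0,-2,0,0.9],[0,0,-2,0,0.9]],
  ],
)

```text
t: 14.98
tcp_pos: [541.7, 168.6, 88.4]
tcp_rot: [0.707, 0.707, -0.0, -0.0]
force: [-3.2, 0.8, 2.5]
finger_gap: 19.2
```

>>> step_arm(
  commands=[
    [[0,0,-0.7,0,0.9],[0,0,-1.4,0,0.9],[0,0,-2,0,0.9],[0,0,-2,0,0.9]],
  ],
)

```text
t: 15.48
tcp_pos: [541.6, 168.6, 86.2]
tcp_rot: [0.707, 0.707, -0.0, -0.0]
force: [-3.2, 1.5, 0.5]
finger_gap: 19.2
```

>>> step_arm(
  commands=[
    [[0,0,-0.7,0,0.9],[0,0,-1.4,0,0.9],[0,0,-2,0,0.9],[0,0,-2,0,0.9]],
  ],
)

```text
t: 15.98
tcp_pos: [541.7, 168.6, 84.4]
tcp_rot: [0.707, 0.707, -0.0, -0.0]
force: [-3.3, 2.1, -0.2]
finger_gap: 19.3
```

>>> step_arm(
  commands=[
    [[0,0.2,-0.7,0,0.9],[0,0.2,-1.4,0,0.9],[0,0.2,-2,0,0.9],[0,0.2,-3,0,0.9],[0,0.2,-3,0,0.9]],
  ],
)

```text
t: 16.6
tcp_pos: [541.7, 168.8, 81.4]
tcp_rot: [0.707, 0.707, -0.0, -0.0]
force: [-3.8, 1.0, -0.1]
finger_gap: 19.3
```

>>> step_arm(
  commands=[
    [[0,0.2,-0.7,0,0.9],[0,0.2,-1.4,0,0.9],[0,0.2,-2,0,0.9],[0,0.2,-2.7,0,0.9],[0,0.2,-2.7,0,0.9]],
  ],
)

```text
t: 17.23
tcp_pos: [541.7, 169.0, 78.7]
tcp_rot: [0.707, 0.707, -0.0, -0.0]
force: [-3.0, -0.4, 0.7]
finger_gap: 19.2
```

Only about 2 mm remains. I'll feel for the collar seating.

>>> step_arm(
  commands=[
    [[0,0,-0.6,0,0.9],[0,0,-1.2,0,0.9],[0,0,-1.2,0,0.9]],
  ],
)

```text
t: 17.6
tcp_pos: [541.8, 169.0, 77.6]
tcp_rot: [0.707, 0.707, -0.0, 0.0]
force: [-4.0, 0.1, 0.0]
finger_gap: 19.2
```

>>> step_arm(
  commands=[
    [[0,0,-0.4,0,0.9],[0,0,-0.7,0,0.9],[0,0,-0.7,0,0.9]],
  ],
)

```text
t: 17.98
tcp_pos: [541.8, 169.0, 76.9]
tcp_rot: [0.707, 0.707, 0.0, 0.0]
force: [-3.9, -0.2, 1.2]
finger_gap: 19.4
```

>>> step_arm(
  commands=[
    [[0,0,-0.4,0,0.9],[0,0,-0.6,0,0.9],[0,0,-0.6,0,0.9]],
  ],
)

```text
t: 18.35
tcp_pos: [541.8, 169.0, 76.8]
tcp_rot: [0.707, 0.707, 0.0, 0.0]
force: [-6.8, -0.6, 6.6]
finger_gap: 19.4
```

>>> step_arm(
  commands=[
    [[0,0,-0.4,0,0.9],[0,0,-0.4,0,0.9]],
  ],
)

```text
t: 18.6
tcp_pos: [541.8, 169.1, 76.8]
tcp_rot: [0.707, 0.707, 0.0, 0.0]
force: [-9.0, -0.9, 10.7]
finger_gap: 19.4
```

Run:
```python
from h import *
b=env.get_image("scene")[:,:,::-1]
o=env.observe();print(o["tcp_pos"],o["force"],o["finger_gap"])
cv2.imwrite("pics/seat.png",cv2.resize(np.ascontiguousarray(b[150:220,330:410]),None,fx=8,fy=8,interpolation=cv2.INTER_CUBIC))
```

```text
[541.83327549 169.05551261  76.75997699] [-8.74022239 -1.31434558 10.0644646 ] 19.596722226077542
```

View pics/seat.png

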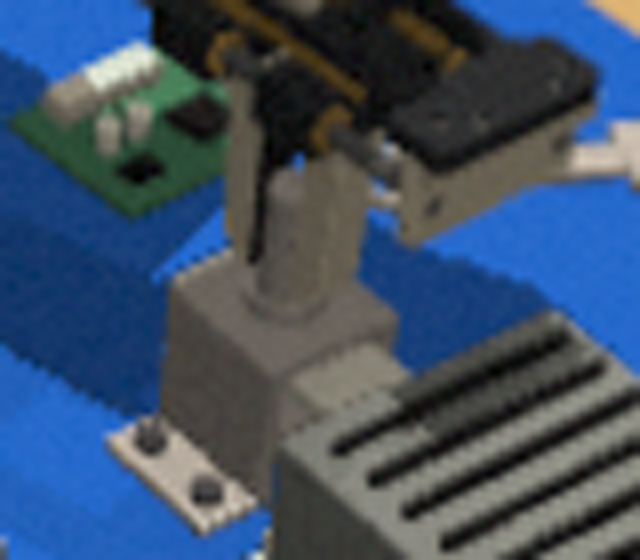

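The collar is seated on the ear: TCP 76.8 as predicted, at about 10 N. I'll ease the pressure off, open partway (the box is 68 mm away) and rise straight up.

>>> step_arm(
  commands=[
    [[-0.3,0,0.6,0,0.9],[-0.3,0,0.6,0,0.9],[-0.3,0,0.6,0,0.6],[-0.3,0,0.6,0,0.5],[-0.3,0,0.6,0,0.5],[-0.3,0,0.6,0,0.5]],
  ],
)

```text
t: 19.4
tcp_pos: [541.5, 169.0, 76.5]
tcp_rot: [0.707, 0.707, 0.0, 0.0]
force: [0.1, -0.4, -0.0]
finger_gap: 46.3
```

Run:
```python
from h import *
b=env.get_image("scene")[:,:,::-1]
o=env.observe();print(o["tcp_pos"],o["force"],o["finger_gap"])
cv2.imwrite("pics/rel.png",cv2.resize(np.ascontiguousarray(b[150:220,330:410]),None,fx=8,fy=8,interpolation=cv2.INTER_CUBIC))
```

```text
[541.48501727 169.02134134  76.52014563] [ 0.0024823   0.45428351 -0.54947754] 46.185415384592
```

View pics/rel.png

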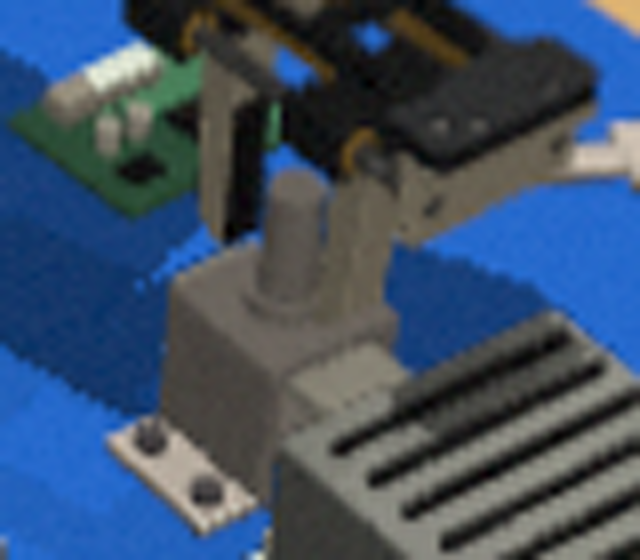

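The drift stands free, with clear jaw gaps on both sides. Retreating up, then back for a clear view.

>>> step_arm(
  commands=[
    [[0,0,15,0,0.5],[0,0,35,0,0.5],[0,0,60,0,0.5],[0,0,100,0,0.5],[0,-50,120,0,0.5],[0,-110,120,0,0.5],[0,-170,120,0,0.5],[0,-230,120,0,0.5],[0,-290,120,0,0.5],[0,-350,120,0,0.5],[0,-350,120,0,0.5],[0,-350,120,0,0.5]],
  ],
)

```text
t: 20.95
tcp_pos: [541.5, -180.8, 197.6]
tcp_rot: [0.708, 0.707, 0.0, 0.0]
force: [-0.0, 0.3, 0.6]
finger_gap: 46.5
```

Run:
```python
from h import *
a=env.get_image("top")[:,:,::-1];b=env.get_image("scene")[:,:,::-1]
o=env.observe();print(o["t"],o["tcp_pos"],o["force"])
def c(im,x,y,w,h,s):return cv2.resize(np.ascontiguousarray(im[y:y+h,x:x+w]),None,fx=s,fy=s,interpolation=cv2.INTER_CUBIC)
cv2.imwrite("pics/end.png",np.hstack([c(a,235,165,50,60,8),c(b,335,155,50,60,8)]))
cv2.imwrite("pics/endall.png",b)
for z in(64,114):print(z,proj("top",[541.9,168,z]),proj("scene",[541.9,168,z]))
```

```text
21.05 [ 541.66878387 -179.91823648  197.31592061] [-1.35129023  0.36057727  1.14340191]
64 [262.04614168 197.42938787] [364.97637432 186.4067735 ]
114 [258.64328727 193.88639589] [366.55877372 172.11319941]
```

View pics/end.png

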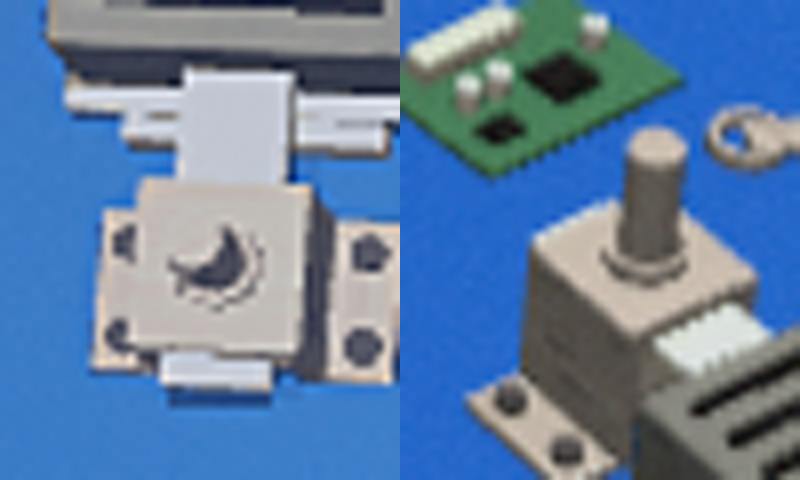

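View pics/endall.png

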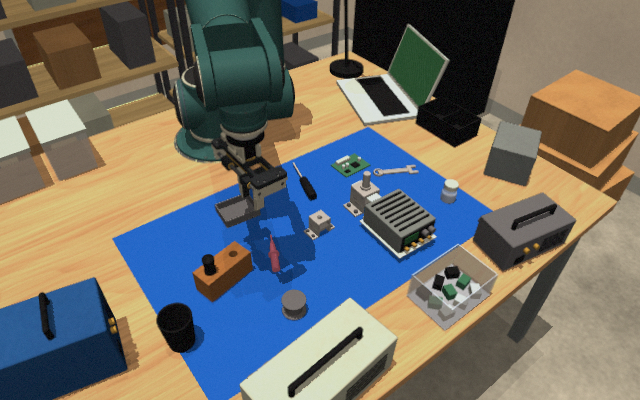

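The collar lies flat on the ear and the handle stands upright. Its top is at scene (366.5,172.4), against (366.6,172.1) predicted for a seated upright drift. Nothing else has been disturbed, so I'm handing in.

Run:
```python
from plant import env
print(env.finish_job())
```

```text
the job is handed in; nothing more can be done
None
```

The drift is standing in the large bracket with its collar flat on the ear, and I handed the job in at about 21 s of the 51 s allowed; no verdict was reported.

- **What I did:** I took the steel drift from the block and felt its nose through both holes on the −x side, which the pictures had suggested and the free drop confirmed. I worked it down the taper against about 3–4 N of tray friction, and pressed the collar home with about 10 N down. That is lighter than the 2 kg (about 20 N) you asked for. I then released it and backed the arm away.
- **Last checks:**
  - The collar seated at the predicted height (TCP z 76.8 mm).
  - The handle top is within 0.5 px of where a centred, upright, seated drift would project.
  - After release and at the end the tool force was near zero (about 1 N of noise), and the listed things looked unmoved in the final picture.
- **Disagreements:**
  - The cameras put the hole's y about 1.5 mm lower than where the drift seated by feel, so I followed the forces.
  - At seating the sideways force briefly rose to about −9 N and went to zero on release.
  - The unlisted pink decoy tipped over during my first approach. I believe the gripper never touched it.

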